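Bring a pottery jigger's profile arm down on its stop and hold it for gauging

ROBOT

A 6-joint arm with a two-finger parallel gripper is mounted at the origin on the work surface. World frame = base frame: x ahead of the robot, y to its left, z up, the work surface at z = 0. Lengths are in m, angles in rad, forces in N, time in s.
With the tool pointing down it reaches from about 0.275 to 0.75 m from the base axis. Payload 10.2 kg.
Tool frame: the origin (TCP) lies between the finger pads; the fingertips stand 17 mm ahead of it and the grasp point (between the pads) lies 2 mm behind it; z points along the fingers, x is the direction in which the jaws open and shut, and the axes are right-handed (so a half turn about z gives the same grasp; the last joint's range is limited). The gripper opens to 85 mm and grips with 20 to 120 N. Pads are 22 mm wide; open, the fingers measure 114 mm over their backs; the gripper's body (76 mm by 85 mm) begins 54 mm behind the grasp point. The pads swing forward as they close: fully open they stand 13 mm farther back than shut.
Start: joints at [-0.223, 0.313, 1.498, -0, 1.331, -0.223], TCP at [0.525, -0, 0.227] pointing down, gripper open.
Joint ranges: [-2.94, 2.94], [-0.97, 2.17], [0.19, 2.56], [-1.23, 4.37], [0.02, 3.11], [-2.88, 2.88]. Speed limits (rad/s): [2.39, 2.39, 3.01, 3.14, 3.14, 3.14].

INTERFACE

Orientations are given as a 3x3 rotation matrix whose columns are the frame's x, y, z axes.
In Python, from cell import bot, eyes gives the robot as it stands.
- The arm moves only by the shell command python3 -m crank 'ROWS' [OPENING]. ROWS is a JSON object of lists of equal length, an entry for each row: "offset": the shift along the tool's x, y, z in mm, a list of three; "roll": the turn about the tool's z in rad. In form: {"offset": [[x, y, z], ...], "roll": [roll, ...]}. A call has 1 to 20 rows; each row shifts and turns the commanded pose from where the row before left it, along the tool's axes as they then stand; what a row does not reach is not made up. A row lasts 1/10 s, in which the tool goes at most 50 mm and 8.59 degrees, less where a joint would pass 70% of its speed; a pose out of reach is approached as far as the arm can. A call with a gripper value outside its range is refused whole. OPENING is the closure, from 0 (fully open) to 1 (shut), set as the call begins (- or left out, the last holds). The fingers move at their own pace and stop on an object; the grip force is fixed at half the most. Time passes only in rows, so rows that do not move let the fingers close. It gives the time, the measured TCP pose, the force and the opening at its end, in the units of the state.
- bot.read_state(): the state, without advancing time (a new reading comes with each control period).
- eyes.get_image(name): name is "scene" or "side" or "wrist"; returns the picture (400x640x3 uint8, red, green, blue); there is no depth.
- eyes.get_calibration(name): a dict with "fov_y" (degrees; the focal length in pixels is half the picture's height over the tangent of half this angle, whatever the lens; pixels are square), "cx", "cy" (the principal point, pixels), "pose" (4x4, takes a point from camera to world coordinates). Camera axes: x right, y up, looking along -z (the intrinsics and any distortion apply to the point x, -y, -z); pixel columns grow to the right and rows downward; lengths in m; the calibration is good to about 2 mm. The wrist camera is an equidistant fisheye: a pixel r from the principal point sees the ray r / f radians off the axis. A picture is of the moment at which its call begins: read the wrist's pose just before it. get_calibration takes no time and is no camera call; for the wrist camera it gives the pose at the moment of the call.
- bot.finish_job(): hands the job in, once; it reports no verdict.
Trained networks look in the newest picture that a camera, given by its name, has taken for a name from the list of things; names that differ only in an ending like _2 or _b are one class to them, and where a whole thing is asked for, a point or a joint stands for the part that bears it (a point fixed in the world has none). Each returns a list of dicts, best first, with "confidence" (0 to 1); they miss things now and then, are a little off and sometimes report something else, mostly with a low value. They report only what shows in the picture. A call takes as long as a camera call.
- eyes.boxes_of(camera, thing): "rect" ([centre column, centre row, width, height] in pixels, round what is visible of it).
- eyes.spot_point(camera, thing): "xy" ([column, row] in pixels: a listed point, or the origin of a listed thing).
The state is a dict: "clock": time; "joints": joint angles; "qvel": joint speeds; "effort": joint torques, N m; "position": TCP position; "tool_rot": TCP orientation; "ft_force": force on the tool from outside, world axes, zero at the start; "wrist_torque": the same for the moment, N m; "width": opening from 0.0 (shut) to 1.0 (fully open).
Only numpy, scipy, OpenCV 4.12 (cv2) and the standard library are available. Lean on these libraries where they do the work, as an engineer would, in place of code of your own. Each camera call takes 0.05 s, during which the arm holds its last target.

TASK

A new template has been fitted to the jigger on the pottery wheel, and its profile arm is parked up on the lock bolt. Slide the bolt back by its black knob, towards the front, all the way to its end stop, then bring the spring-loaded arm down steadily by its wooden handle until its stop screw rests on the stop, without slamming or forcing it. Finish while still holding the arm down on its stop, so that the gap between the template and the empty mould can be gauged, and leave the bystanding moulds, pots and tools where they are.

Things in the scene. Friction and masses are not known exactly. Their poses are not given: they have to be found in the camera images.
- jigger: Fixed machine: terracotta-coloured splash pan 440 x 500 mm (its x, y), rim 103 mm high, with wheel head, cup head and white plaster mould (top 130 mm); beside the pan a grey stand with the blue profile arm. Origin on the table under the wheel axis. +x points away from the robot's side, +y along the arm from stand to handle, +z up. Level, turned a few degrees either way.
- pivot (a point): Centre of the arm's hinge pin on the grey stand, at (0, -280, 200) mm in the jigger's frame; the hinge axis runs along the jigger's x. The stand's side plates reach 217 mm above the table.
- jigger_arm (a joint): Arm angle, rad. 0: parked, handle end 0.27 above level, held up by a spring; grows as the handle is pushed down (6 N near the top, 11 N at the stop); at 0.27 the arm is level and its stop screw meets the steel stop block. Past that it only flexes, 0.0003 per newton more; 0.29 is forced. Let go, it springs up. With the lock bolt in it is blocked at about 0.04.
- handle (a point): Centre of the arm's round wooden handle, 30 mm diameter, 130 mm long, in line with the blue 22 mm square arm, 490 mm from the pivot. Parked: 331 mm above the table, sloping up 15.5 degrees to its free end. On the stop: level, 200 mm above the table, at (0, 210) mm in the jigger's frame. Can be gripped across, or pushed down, from above.
- lock_bolt (a joint): Bolt travel, m: 0 fully in under the arm, 0.045 drawn out against its end stop; grows as the knob moves along the jigger's -x (towards the robot's side, away from the arm). Rubs with about 2 N and stays where it is left. Starts in the first 10 mm. The arm is free beyond 0.033.
- knob (a point): Centre of the bolt's black upright knob: 22 mm diameter, 213 to 245 mm above the table (this point at 230), at y = -210 mm in the jigger's frame, x = -68 mm with the bolt in, -113 mm drawn. Below it: steel bolt, top 205 mm, and grey plate, top 187 mm. In line with the bolt stand its guide block ahead (x -26 to -46 mm, top 211 mm) and the end stop block (x -132 mm, top 205 mm).
- template_tip (a point): Lowest point of the flat steel bowl template under the arm, 280 mm from the pivot and 120 mm below the arm's centre line; with the arm on its stop it hangs on the mould's axis 80 mm above the table, about 10 mm over the mould's inner floor.
- spare_mould: Bystander: white plaster bowl mould, 164 mm diameter, 72 mm high, loose on the table left of the pan. Origin under its centre.
- test_bowl: Bystander: small terracotta bowl, 92 mm diameter, 48 mm high, loose on the pan's floor, front left. Origin under its centre.
- rib: Bystander: wooden rib 90 x 46 x 7 mm lying on the pan's floor, front right. Origin under its centre.
- spanner: Bystander: steel spanner 150 mm long lying on the table right of the pan's front corner. Origin under its middle.
- tool_crock: Bystander: white crock 84 mm diameter, 115 mm high, with tools standing in it up to about 210 mm, left of the pan. Origin under its centre.
- slip_jar: Bystander: lidded beige jar 76 mm diameter, 105 mm high, on the table just in front of the stand. Origin under its centre.
- callipers: Bystander: steel callipers, 140 x 90 x 8 mm, lying on the table left of the pan's front corner. Origin under its middle.

How it is judged:
By the outcome, as a careful person would: the job done as asked, in the order asked, and still so for the second after the job is handed in, while the arm keeps its last pose, push and grip.
It also fails if it takes over 61 s, if anything falls off the work surface, if the arm or the gripper's body presses on something with over 40 N, if the wrist force passes 120 N, or if a joint passes its speed limit or range.

## Working session

There is one attempt and no reset: what is moved stays moved. The work goes in short steps, Python scripts to look and compute and a shell command to move; the robot and the scene stay as the last step left them, time stands still between calls to the robot, and variables do not carry over. Pictures are saved under pics/ and viewed, and the job is handed in when it is done.

```bash
mkdir -p pics; ls; python3 - <<'E'
from cell import bot, eyes
import cv2, numpy as np
s=bot.read_state(); print(s)
for n in ["scene","side","wrist"]:
    im=eyes.get_image(n); cv2.imwrite(f"pics/{n}0.png",im[:,:,::-1])
    c=eyes.get_calibration(n); print(n,c)
    for t in ["knob","handle","pivot","jigger","template_tip"]:
        print(t,[(np.round(d["xy"],1).tolist(),round(d["confidence"],2)) for d in eyes.spot_point(n,t)][:3])
E
```

```text
pics
{'clock': 0.0, 'joints': array([-2.23390688e-01,  3.13411558e-01,  1.49843513e+00, -2.27136714e-05,
        1.33101541e+00, -2.23423945e-01]), 'qvel': array([ 0.00104926, -0.00111695,  0.0008403 , -0.00119172, -0.00057135,
        0.00023599]), 'effort': array([-5.78409599e-04, -4.12261176e+01, -2.59742296e+01, -3.58453699e-04,
        4.11797926e-03, -1.23038126e-05]), 'position': array([5.24732608e-01, 4.76029328e-05, 2.26755492e-01]), 'tool_rot': array([[ 9.99999227e-01,  3.85043357e-05, -1.24277947e-03],
       [ 3.88271285e-05, -9.99999966e-01,  2.59711547e-04],
       [-1.24276942e-03, -2.59759599e-04, -9.99999194e-01]]), 'ft_force': array([ 0.14539623, -0.17154773, -0.22307408]), 'wrist_torque': array([-0.00482836, -0.02528276,  0.02332631]), 'width': 1.0025531016222002}
scene {'fov_y': 53.90299850076397, 'cx': 327.4741370458158, 'cy': 205.6513240022753, 'pose': array([[-0.17395738, -0.7814403 ,  0.59924109,  1.13915577],
       [ 0.98473434, -0.13427502,  0.11076326,  0.13973934],
       [-0.00609176,  0.60936137,  0.79286923,  1.08243207],
       [ 0.        ,  0.      
[... 623 characters left out ...]
.9, 369.1], 0.66), ([332.9, 365.7], 0.61), ([352.7, 197.8], 0.59)]
pivot [([380.6, 280.7], 0.8)]
jigger [([348.2, 238.8], 0.81)]
template_tip [([353.8, 199.8], 0.71)]
wrist {'fov_y': 65.70646984690485, 'cx': 323.25775126437253, 'cy': 200.96661376560448, 'pose': array([[ 9.99998835e-01,  7.02591508e-04,  1.35482889e-03,
         5.24661380e-01],
       [-1.06649240e-03,  9.56708895e-01,  2.91044588e-01,
         7.42846829e-02],
       [-1.09169140e-03, -2.91045694e-01,  9.56708531e-01,
         3.75204750e-01],
       [ 0.00000000e+00,  0.00000000e+00,  0.00000000e+00,
         1.00000000e+00]])}
knob []
handle []
pivot []
jigger [([396.8, 133.0], 0.71)]
template_tip [([450.4, 124.7], 0.69)]
```

View pics/scene0.png

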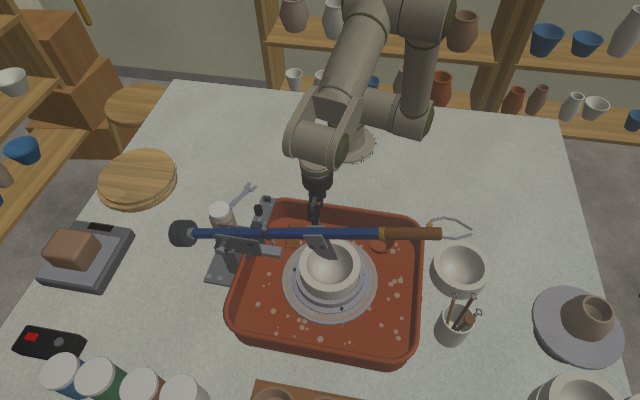

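View pics/side0.png

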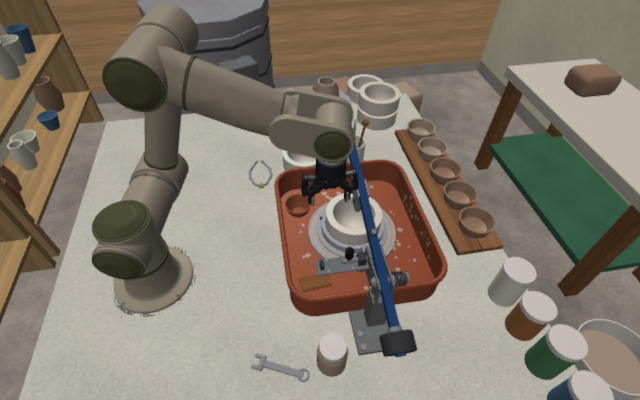

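View pics/wrist0.png

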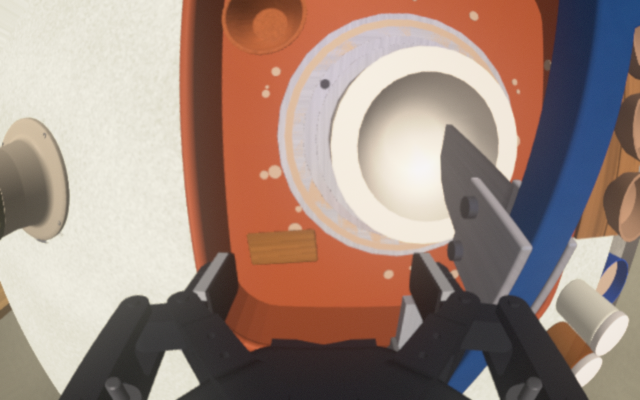

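The scene view shows the arm from the weight at (182,232) to the handle at (411,235), and the knob near (265,203). In the side view the knob is near (349,253) and the gripper is above the pan. Next I'll fit the jigger pose from all of these.

```bash
cat > h.py <<'E'
import numpy as np
from cell import bot, eyes
def proj(c,P,fish=False):
    T=np.linalg.inv(c["pose"]); p=T[:3,:3]@np.asarray(P)+T[:3,3]
    f=200/np.tan(np.radians(c["fov_y"]/2)); x,y,z=p[0],-p[1],-p[2]
    if fish:
        r=np.hypot(x,y); th=np.arctan2(r,z); return np.array([c["cx"]+f*th*x/r,c["cy"]+f*th*y/r])
    return np.array([c["cx"]+f*x/z,c["cy"]+f*y/z])
def model(q,a=0.0):
    x,y,w,b=q
    R=np.array([[np.cos(w),-np.sin(w),0],[np.sin(w),np.cos(w),0],[0,0,1]])
    e=0.27-a
    def arm(s,d): # along, below
        return (0,-.28+s*np.cos(e)+d*np.sin(e),.2+s*np.sin(e)-d*np.cos(e))
    L={"pivot":(0,-.28,.2),"handle":arm(.49,0),"template_tip":arm(.28,.12),"jigger":(0,0,0),"knob":(-.068-b,-.21,.23)}
    return {k:R@np.array(v)+[x,y,0] for k,v in L.items()}
E
python3 - <<'E'
from h import *
from scipy.optimize import least_squares
C={n:eyes.get_calibration(n) for n in("scene","side","wrist")}
obs=[("scene","handle",411.1,234.9),("scene","pivot",231.9,231.1),("scene","jigger",328.1,283.6),("scene","template_tip",339.1,255.2),("scene","knob",265,203),
("side","pivot",380.6,280.7),("side","jigger",348.2,238.8),("side","template_tip",353.8,199.8),("side","knob",349,253),("wrist","template_tip",450.4,124.7)]
def res(q):
    m=model(q); return np.concatenate([proj(C[n],m[t],n=="wrist")-[u,v] for n,t,u,v in obs])
r=least_squares(res,[.6,0,0,.005],x_scale=[.1,.1,.1,.01],loss="soft_l1",f_scale=2)
print(r.x); print([(o[0],o[1],np.round(e,1).tolist()) for o,e in zip(obs,res(r.x).reshape(-1,2))])
print({k:np.round(v,4).tolist() for k,v in model(r.x).items()})
import cv2
for n,(u,v) in {"scene":(262,215),"side":(355,265)}.items():
    im=cv2.imread(f"pics/{n}0.png")[v-50:v+50,u-70:u+70]
    cv2.imwrite(f"pics/{n}0z.png",cv2.resize(im,None,fx=5,fy=5,interpolation=2))
E
```

```text
[ 0.6153301   0.04508835 -0.04156785  0.00835806]
[('scene', 'handle', [0.1, 0.7]), ('scene', 'pivot', [-4.5, 0.1]), ('scene', 'jigger', [0.9, 1.1]), ('scene', 'template_tip', [-2.3, 4.3]), ('scene', 'knob', [-5.5, 3.8]), ('side', 'pivot', [-0.7, -0.5]), ('side', 'jigger', [2.2, -1.5]), ('side', 'template_tip', [-0.7, -0.1]), ('side', 'knob', [-5.1, -0.6]), ('wrist', 'template_tip', [-1.4, -0.4])]
{'pivot': [0.6037, -0.2347, 0.2], 'handle': [0.6233, 0.2372, 0.3307], 'template_tip': [0.6162, 0.0669, 0.159], 'jigger': [0.6153, 0.0451, 0.0], 'knob': [0.5303, -0.1616, 0.23]}
```

View pics/scene0z.png

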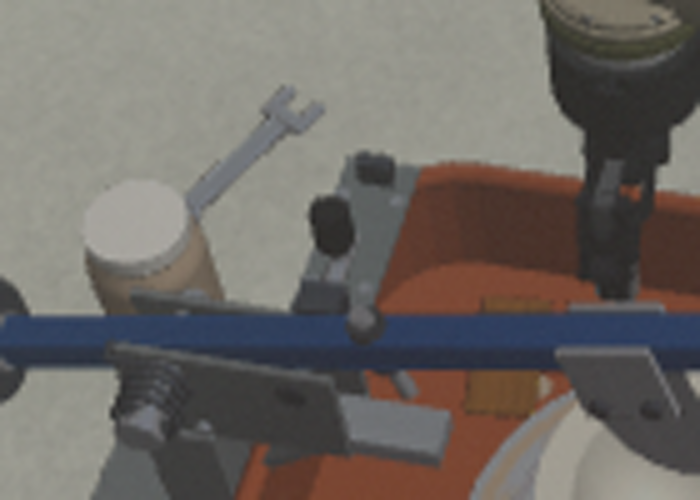

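View pics/side0z.png

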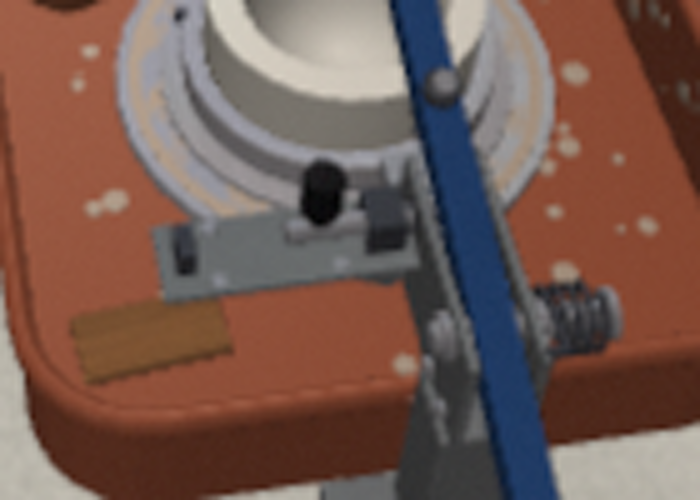

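The zoomed pictures put the knob at about (258,210) in the scene view and (349,253) in the side view. I'll refit with those.

```bash
python3 - <<'E'
from h import *
from scipy.optimize import least_squares
C={n:eyes.get_calibration(n) for n in("scene","side","wrist")}
obs=[("scene","handle",411.1,234.9),("scene","pivot",231.9,231.1),("scene","jigger",328.1,283.6),("scene","template_tip",339.1,255.2),("scene","knob",258,210),
("side","pivot",380.6,280.7),("side","jigger",348.2,238.8),("side","template_tip",353.8,199.8),("side","knob",349,253),("wrist","template_tip",450.4,124.7)]
def res(q):
    m=model(q); return np.concatenate([proj(C[n],m[t],n=="wrist")-[u,v] for n,t,u,v in obs])
r=least_squares(res,[.6,0,0,.005],x_scale=[.1,.1,.1,.01],loss="soft_l1",f_scale=2)
print(r.x); print([(o[0],o[1],np.round(e,1).tolist()) for o,e in zip(obs,res(r.x).reshape(-1,2))])
print({k:np.round(v,4).tolist() for k,v in model(r.x).items()})
def k(p): return np.concatenate([proj(C["scene"],p)-[258,210],proj(C["side"],p)-[349,253]])
r=least_squares(k,[.53,-.16,.23]);print("tri",r.x,r.fun)
E
```

```text
[ 0.61526761  0.04485559 -0.03988533 -0.00321635]
[('scene', 'handle', [-0.0, 0.5]), ('scene', 'pivot', [-4.6, 0.2]), ('scene', 'jigger', [0.8, 1.0]), ('scene', 'template_tip', [-2.4, 4.3]), ('scene', 'knob', [-0.0, 0.2]), ('side', 'pivot', [-0.5, -0.4]), ('side', 'jigger', [2.2, -1.4]), ('side', 'template_tip', [-0.7, -0.1]), ('side', 'knob', [-0.2, -1.0]), ('wrist', 'template_tip', [-1.5, -0.1])]
{'pivot': [0.6041, -0.2349, 0.2], 'handle': [0.6229, 0.237, 0.3307], 'template_tip': [0.6161, 0.0667, 0.159], 'jigger': [0.6153, 0.0449, 0.0], 'knob': [0.5422, -0.1624, 0.23]}
tri [ 0.54170157 -0.16373693  0.22868374] [-0.36098261  0.29586913 -0.34412283 -0.24028912]
```

Knob at (0.542,-0.163,0.23), with the jaws to open along the jigger's y. I'll rise, roll, then move above the knob.

```bash
python3 -m crank '{"offset":[[0,0,-28],[0,0,-28],[0,0,-28],[0,0,0],[0,0,0],[0,0,0],[0,0,0],[0,0,0],[0,0,0],[0,0,0],[0,0,0],[0,0,0],[0,0,0],[0,0,0],[0,0,0]],"roll":[0,0,0,0.1464,0.1464,0.1464,0.1464,0.1464,0.1464,0.1464,0.1464,0.1464,0.1464,0.1464,0]}' 0
python3 -m crank '{"offset":[[27,-3.9,0],[27,-3.9,0],[27,-3.9,0],[27,-3.9,0],[27,-3.9,0],[27,-3.9,0],[0,0,0],[0,0,0]],"roll":[0,0,0,0,0,0,0,0]}' 0
python3 - <<'E'
from h import *
import cv2
for n in("wrist","scene","side"):
    cv2.imwrite(f"pics/{n}1.png",eyes.get_image(n)[:,:,::-1]); print(n,eyes.spot_point(n,"knob"))
print(proj(eyes.get_calibration("wrist"),[.542,-.163,.23],True))
print(bot.read_state()["tool_rot"])
E
```

```text
clock: 2.4
position: [0.525, -0.0, 0.3113]
tool_rot: [[-0.041, -0.999, -0.0], [-0.999, 0.041, 0.0], [-0.0, 0.0, -1.0]]
ft_force: [1.1, -0.8, 1.2]
width: 1.001
clock: 3.2
position: [0.5419, -0.1629, 0.3111]
tool_rot: [[-0.038, -0.999, -0.0], [-0.999, 0.038, 0.0], [-0.0, 0.0, -1.0]]
ft_force: [-0.2, -0.3, 0.5]
width: 0.999
wrist [{'xy': [325.4, 206.3], 'confidence': 0.91}]
scene [{'xy': [257.9, 208.8], 'confidence': 0.41}]
side [{'xy': [347.7, 250.8], 'confidence': 0.61}]
[324.57171246 205.63136678]
[[-3.81590580e-02 -9.99271646e-01  2.51863149e-04]
 [-9.99271675e-01  3.81590363e-02 -9.05245502e-05]
 [ 8.08477612e-05 -2.55134042e-04 -9.99999964e-01]]
```

View pics/wrist1.png

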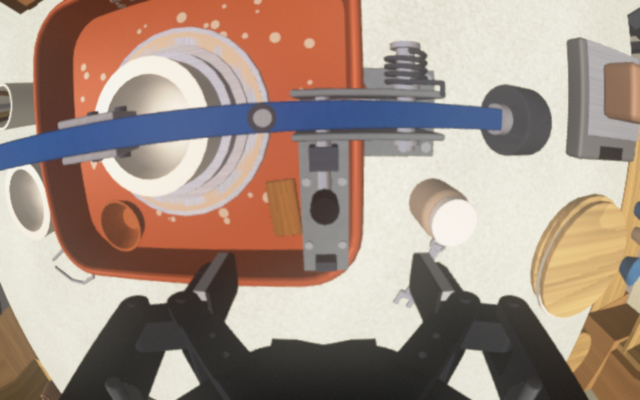

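View pics/scene1.png

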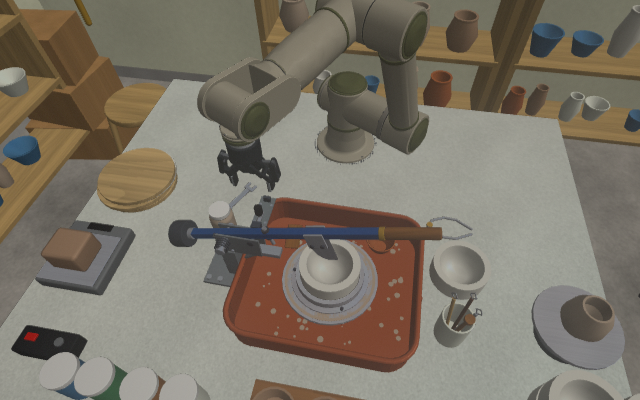

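View pics/side1.png

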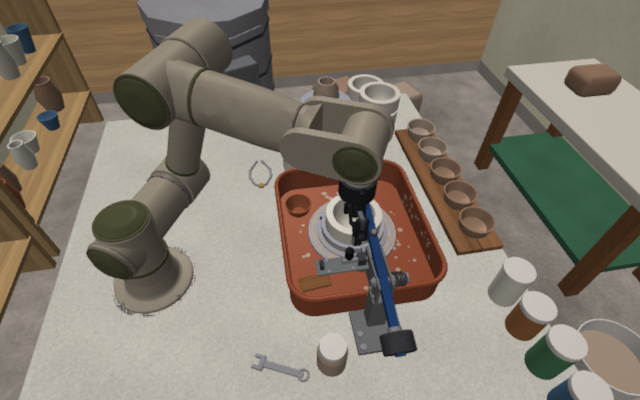

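The wrist view puts the knob at (325,206), against a predicted (324.6,205.6), so we are centred on it. Descend, then close.

```bash
python3 -m crank '{"offset":[[0,0,10],[0,0,15],[0,0,15],[0,0,15],[0,0,10],[0,0,8],[0,0,5],[0,0,0],[0,0,0]],"roll":[0,0,0,0,0,0,0,0,0]}' 0
python3 - <<'E'
from h import *
import cv2
cv2.imwrite(f"pics/wrist2.png",eyes.get_image("wrist")[:,:,::-1])
E
```

```text
clock: 4.4
position: [0.5421, -0.1629, 0.2337]
tool_rot: [[-0.04, -0.999, 0.001], [-0.999, 0.04, -0.0], [0.0, -0.001, -1.0]]
ft_force: [0.4, -0.5, -0.4]
width: 0.998
```

View pics/wrist2.png

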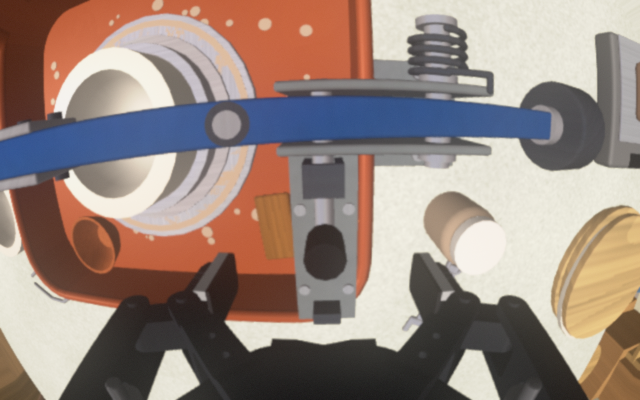

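The knob at (325,250) is centred between the jaws. Closing.

```bash
python3 -m crank '{"offset":[[0,0,0],[0,0,0],[0,0,0],[0,0,0],[0,0,0],[0,0,0],[0,0,0],[0,0,0],[0,0,0],[0,0,0]],"roll":[0,0,0,0,0,0,0,0,0,0]}' 1
```

```text
clock: 5.45
position: [0.542, -0.1635, 0.2337]
tool_rot: [[-0.04, -0.999, 0.001], [-0.999, 0.04, -0.001], [0.001, -0.001, -1.0]]
ft_force: [-0.5, -4.9, 3.4]
width: 0.212
```

Gripped. Pull towards the front along tool +y.

```bash
python3 -m crank '{"offset":[[0,2,0],[0,4,0],[0,5,0],[0,5,0],[0,5,0],[0,5,0],[0,5,0],[0,4,0],[0,3,0],[0,2,0],[0,0,0],[0,0,0]],"roll":[0,0,0,0,0,0,0,0,0,0,0,0]}'
```

```text
clock: 6.65
position: [0.5022, -0.1627, 0.2337]
tool_rot: [[-0.04, -0.999, 0.001], [-0.999, 0.04, -0.003], [0.003, -0.001, -1.0]]
ft_force: [-0.2, -9.2, 2.8]
width: 0.214
```

```bash
python3 -m crank '{"offset":[[0,1,0],[0,1,0],[0,1,0],[0,0,0]],"roll":[0,0,0,0]}'
```

```text
clock: 7.05
position: [0.4994, -0.1627, 0.2337]
tool_rot: [[-0.04, -0.999, 0.002], [-0.999, 0.04, -0.004], [0.003, -0.002, -1.0]]
ft_force: [0.9, -10.7, 1.5]
width: 0.215
```

```bash
python3 -m crank '{"offset":[[0,1,0],[0,0,0],[0,0,0]],"roll":[0,0,0]}'
```

```text
clock: 7.35
position: [0.4985, -0.1627, 0.2337]
tool_rot: [[-0.04, -0.999, 0.002], [-0.999, 0.04, -0.004], [0.004, -0.002, -1.0]]
ft_force: [0.2, -10.7, 1.4]
width: 0.214
```

```bash
python3 -m crank '{"offset":[[0.5,1,0],[0,0,0],[0,0,0]],"roll":[0,0,0]}'; python3 -m crank '{"offset":[[0.3,1,0],[0,0,0],[0,0,0]],"roll":[0,0,0]}'
```

```text
clock: 7.65
position: [0.498, -0.1627, 0.2337]
tool_rot: [[-0.04, -0.999, 0.003], [-0.999, 0.04, -0.003], [0.003, -0.004, -1.0]]
ft_force: [4.7, -9.0, -0.1]
width: 0.216
clock: 7.95
position: [0.4979, -0.1628, 0.2337]
tool_rot: [[-0.04, -0.999, 0.006], [-0.999, 0.04, -0.003], [0.002, -0.006, -1.0]]
ft_force: [11.5, -7.8, -2.6]
width: 0.216
```

```bash
python3 - <<'E'
from h import *
import cv2
for n in("wrist","side"):cv2.imwrite(f"pics/{n}3.png",eyes.get_image(n)[:,:,::-1])
E
```

```text
(no output)
```

View pics/wrist3.png

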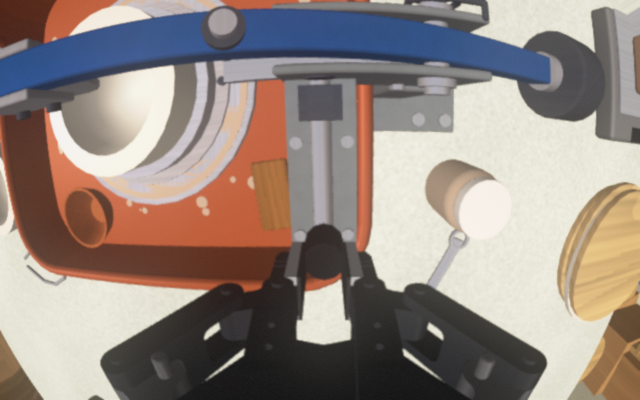

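Force rose to 11.5 N with no further motion at 44 mm of travel, so the bolt is on its end stop. The wrist view shows the knob at (323,250) by the end block, with the bolt clear of the arm. Release and lift.

```bash
python3 -m crank '{"offset":[[0,0,0],[0,0,0],[0,0,0],[0,0,0],[0,0,0],[0,0,0],[0,0,0],[0,0,0]],"roll":[0,0,0,0,0,0,0,0]}' 0
python3 -m crank '{"offset":[[0,0,-10],[0,0,-15],[0,0,-20],[0,0,-25],[0,0,-25],[0,0,-25],[0,0,-25],[0,0,-15],[0,0,0]],"roll":[0,0,0,0,0,0,0,0,0]}'
python3 - <<'E'
from h import *
import cv2
for n in("wrist","side","scene"):
    cv2.imwrite(f"pics/{n}4.png",eyes.get_image(n)[:,:,::-1])
    for t in("knob","handle"):print(n,t,[(np.round(d["xy"],1),d["confidence"]) for d in eyes.spot_point(n,t)])
for w in(-.04,-.03):
  m=model([.6153,.0449,w,.045])
  print(m["handle"],m["knob"],[proj(eyes.get_calibration(n),m[t],n=="wrist") for n in("wrist","side","scene") for t in ("knob","handle")])
E
```

```text
clock: 8.85
position: [0.496, -0.1618, 0.2333]
tool_rot: [[-0.04, -0.999, -0.0], [-0.999, 0.04, 0.0], [-0.0, 0.0, -1.0]]
ft_force: [0.4, -0.3, 0.4]
width: 1.005
clock: 9.75
position: [0.4962, -0.1619, 0.3958]
tool_rot: [[-0.04, -0.999, 0.004], [-0.999, 0.04, -0.002], [0.002, -0.004, -1.0]]
ft_force: [-0.0, 0.2, 0.1]
width: 1.003
wrist knob [(array([325.6, 180.1]), 0.83)]
wrist handle []
side knob [(array([316.1, 281.4]), 0.65), (array([328.9, 252.3]), 0.6)]
side handle [(array([349.1, 239. ]), 0.57), (array([329.4, 362.8]), 0.31)]
scene knob [(array([263.6, 194.4]), 0.61), (array([448.6, 334.7]), 0.17)]
scene handle [(array([413.8, 234.3]), 0.94)]
[0.62298786 0.23699396 0.3306984 ] [ 0.49399263 -0.16041323  0.23      ] [array([322.22506575, 183.19117341]), array([-20.34187888, 118.5903259 ]), array([329.28828448, 254.09706684]), array([346.21682685, 118.71524312]), array([263.52252354, 196.66947168]), array([411.08009542, 235.45544161])]
[0.62106657 0.23706123 0.3306984 ] [ 0.49605179 -0.16161602  0.23      ] [array([323.30801464, 181.20733492]), array([-20.2358239 , 120.17889271]), array([330.21714226, 254.38356347]), array([345.58124579, 118.76534141]), array([262.90388077, 197.18062882]), array([411.14918976, 234.76202637])]
```

View pics/wrist4.png

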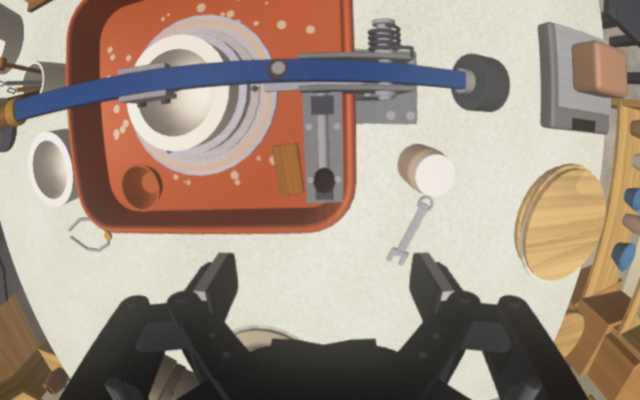

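View pics/scene4.png

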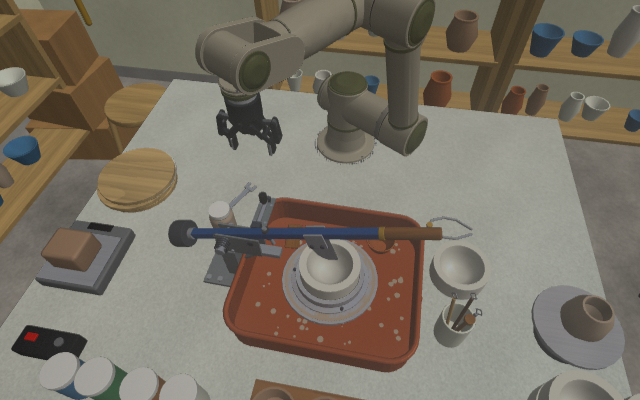

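The bolt is out, and the knob now sits at about (0.497,-0.162). I'll go across at this height and x, rolling back so the jaws open across the handle.

```bash
python3 -m crank '{"offset":[[-15,0.6,0],[-30,1.2,0],[-35,1.4,0],[-35,1.4,0],[-35,1.4,0],[-35,1.4,0],[-35,1.4,0],[-35,1.4,0],[-35,1.4,0],[-35,1.4,0],[-35,1.4,0],[-25,1,0],[-15,0.6,0],[0,0,0]],"roll":[0,0,0,0,0,0,0,0,0,0,0,0,0,0]}' 0
python3 -m crank '{"offset":[[0,0,0],[0,0,0],[0,0,0],[0,0,0],[0,0,0],[0,0,0],[0,0,0],[0,0,0],[0,0,0],[0,0,0],[0,0,0],[0,0,0],[0,0,0]],"roll":[-0.1435,-0.1435,-0.1435,-0.1435,-0.1435,-0.1435,-0.1435,-0.1435,-0.1435,-0.1435,-0.1435,0,0]}'
python3 - <<'E'
from h import *
import cv2
for n in("wrist",):
    cv2.imwrite(f"pics/{n}5.png",eyes.get_image(n)[:,:,::-1])
    for t in("handle",):print(n,t,[(np.round(d["xy"],1),d["confidence"]) for d in eyes.spot_point(n,t)])
for p in ([.623,.237,.331],[.621,.237,.331]): print(proj(eyes.get_calibration(n),p,True))
E
```

```text
clock: 11.6
position: [0.4953, 0.2401, 0.3931]
tool_rot: [[-0.037, -0.999, -0.0], [-0.999, 0.037, 0.0], [-0.0, 0.0, -1.0]]
ft_force: [-0.4, -0.1, 0.3]
width: 0.999
clock: 12.9
position: [0.4959, 0.2378, 0.3934]
tool_rot: [[0.999, -0.037, 0.0], [-0.037, -0.999, -0.0], [0.0, 0.0, -1.0]]
ft_force: [-0.8, -0.3, -0.3]
width: 1.003
wrist handle [(array([479.1, 207.5]), 0.61)]
[485.14348728 209.26798952]
[483.02460158 209.37711732]
```

View pics/wrist5.png

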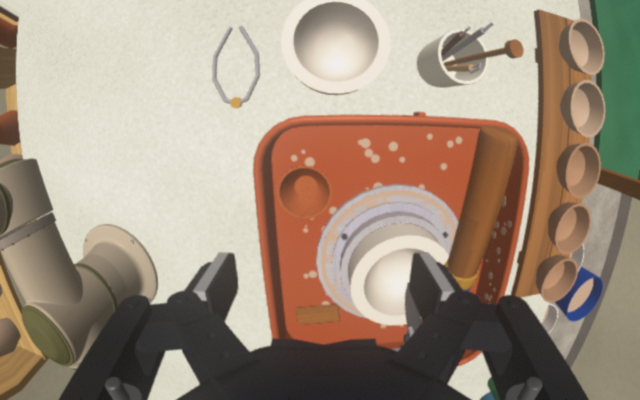

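Handle at about (483,208) in the wrist view, as predicted. Moving above it.

```bash
python3 -m crank '{"offset":[[12,-0.4,-4],[20,-0.8,-3],[22,-0.8,0],[22,-0.8,0],[22,-0.8,0],[18,-0.7,0],[10,-0.4,0],[0,0,0],[0,0,0]],"roll":[0,0,0,0,0,0,0,0,0]}'
python3 - <<'E'
from h import *
import cv2
cv2.imwrite(f"pics/wrist6.png",eyes.get_image("wrist")[:,:,::-1])
cv2.imwrite(f"pics/scene6.png",eyes.get_image("scene")[:,:,::-1])
for n in("wrist","scene"):print([(np.round(d["xy"],1),d["confidence"]) for d in eyes.spot_point(n,"handle")])
c=eyes.get_calibration("wrist")
for p in ([.623,.237,.331],[.621,.237,.331]): print(proj(c,p,True))
print(bot.read_state()["joints"])
E
```

```text
clock: 13.9
position: [0.6218, 0.2392, 0.4001]
tool_rot: [[0.999, -0.033, -0.0], [-0.033, -0.999, -0.0], [-0.0, 0.0, -1.0]]
ft_force: [-0.6, -1.0, -1.4]
width: 1.003
[(array([318.5, 215.8]), 0.85), (array([258.1, 310.7]), 0.43)]
[(array([410. , 235.2]), 0.71)]
[326.3590683  214.13697736]
[323.67771554 214.22064849]
[1.92084739e-01 6.71447912e-01 5.08584441e-01 2.62609083e-05
 1.96082554e+00 2.24010969e-01]
```

View pics/wrist6.png

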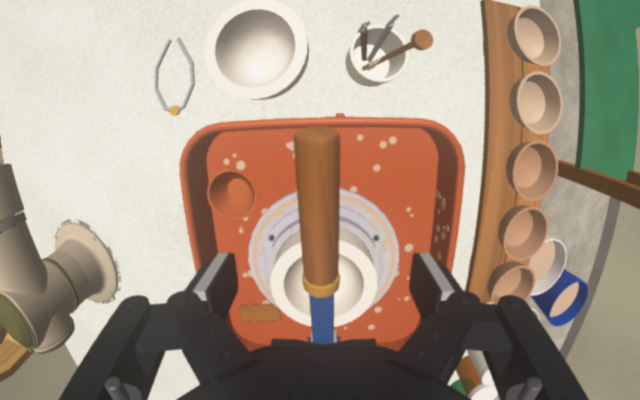

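View pics/scene6.png

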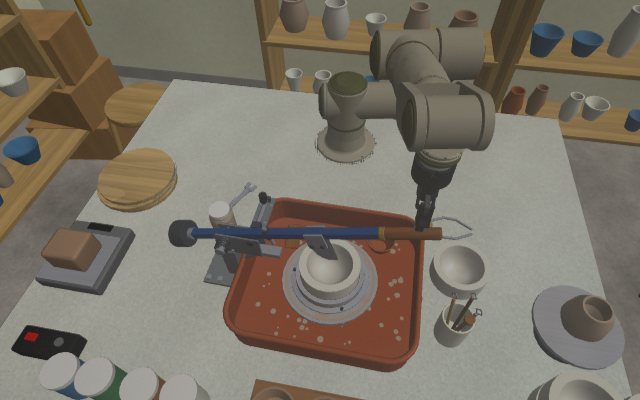

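The handle axis is at column ~319.5 at the grasp row, while the jaw centre is ~324, so I'll shift about 3.5 mm in -x and descend.

```bash
python3 -m crank '{"offset":[[-1.5,0,3],[-2,0,8],[0,0,12],[0,0,12],[0,0,12],[0,0,10],[0,0,8],[0,0,4],[0,0,0],[0,0,0]],"roll":[0,0,0,0,0,0,0,0,0,0]}'
python3 - <<'E'
from h import *
import cv2
cv2.imwrite(f"pics/wrist7.png",eyes.get_image("wrist")[:,:,::-1])
E
```

```text
clock: 15.1
position: [0.6185, 0.2393, 0.3318]
tool_rot: [[0.999, -0.032, 0.001], [-0.032, -0.999, 0.0], [0.001, -0.0, -1.0]]
ft_force: [0.2, -0.5, -0.2]
width: 0.998
```

View pics/wrist7.png

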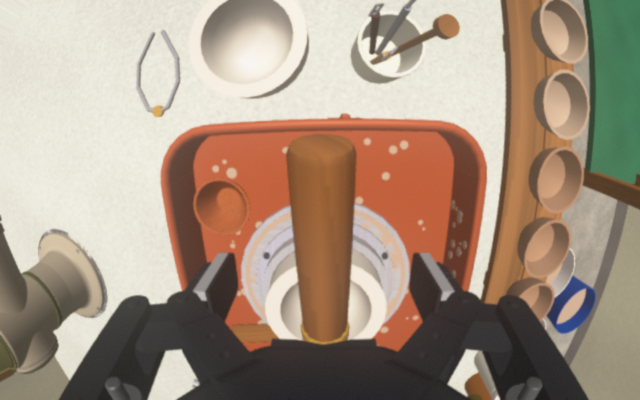

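Handle centred between the jaws (column ~323). Closing.

```bash
python3 -m crank '{"offset":[[0,0,0],[0,0,0],[0,0,0],[0,0,0],[0,0,0],[0,0,0],[0,0,0],[0,0,0],[0,0,0],[0,0,0]],"roll":[0,0,0,0,0,0,0,0,0,0]}' 1
python3 - <<'E'
# arc increments for handle grip: total 0.27 rad; radius along arm to grip point
import numpy as np
for a in np.arange(0,.28,.03):
    e=.27-a; print(round(a,2), "y",round(490*(np.cos(e)-np.cos(.27)),1),"z",round(490*(np.sin(.27)-np.sin(e)),1))
E
```

```text
clock: 16.15
position: [0.6183, 0.2394, 0.3315]
tool_rot: [[0.999, -0.032, 0.0], [-0.032, -0.999, 0.0], [0.0, -0.0, -1.0]]
ft_force: [-3.4, -0.2, 4.6]
width: 0.297
0.0 y 0.0 z 0.0
0.03 y 3.7 z 14.2
0.06 y 7.0 z 28.6
0.09 y 9.8 z 43.0
0.12 y 12.3 z 57.5
0.15 y 14.2 z 72.0
0.18 y 15.8 z 86.7
0.21 y 16.9 z 101.3
0.24 y 17.5 z 116.0
0.27 y 17.8 z 130.7
```

Gripped. Now along the arc, steadily, checking the force.

```bash
python3 -m crank '{"offset":[[0,-0.5,2],[0,-0.8,3],[0,-1.0,4],[0,-1.3,5],[0,-1.2,5],[0,-1.2,5],[0,-1.0,4.6],[0,0,0]],"roll":[0,0,0,0,0,0,0,0]}'
```

```text
clock: 16.95
position: [0.6184, 0.2467, 0.3029]
tool_rot: [[1.0, -0.031, 0.0], [-0.031, -1.0, 0.0], [0.0, -0.0, -1.0]]
ft_force: [-4.0, 1.8, 7.2]
width: 0.295
```

Past 0.04 rad at only 7 N, so the bolt is clear. Continue.

```bash
python3 -m crank '{"offset":[[0,-0.9,4],[0,-1.0,5],[0,-1.0,5],[0,-0.9,5],[0,-0.9,5],[0,-0.8,5],[0,-0.8,5],[0,-0.7,5],[0,-0.6,5],[0,-0.5,5],[0,-0.4,5],[0,-0.3,4],[0,0,0]],"roll":[0,0,0,0,0,0,0,0,0,0,0,0,0]}'
```

```text
clock: 18.25
position: [0.6191, 0.2555, 0.2453]
tool_rot: [[1.0, -0.032, 0.002], [-0.032, -1.0, 0.001], [0.002, -0.001, -1.0]]
ft_force: [-2.8, 0.8, 9.9]
width: 0.001
```

```bash
python3 - <<'E'
from h import *
import cv2
s=bot.read_state();print(s["joints"],s["wrist_torque"])
cv2.imwrite(f"pics/scene8.png",eyes.get_image("scene")[:,:,::-1])
E
```

```text
[2.16801547e-01 6.41397485e-01 9.52898129e-01 2.27983868e-04
 1.54547933e+00 2.48303637e-01] [0.14876891 0.45765729 0.00129263]
```

View pics/scene8.png

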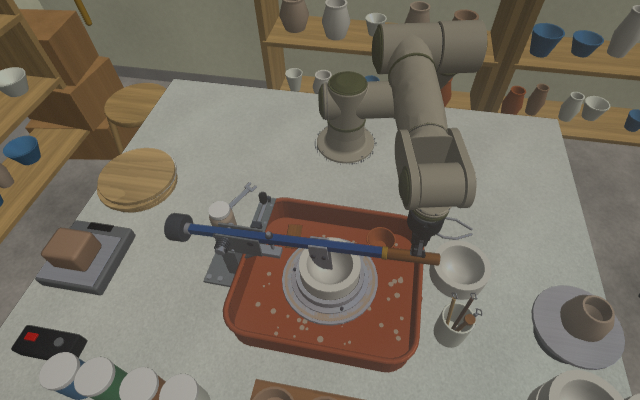

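The fingers shut completely (width 0.001). The handle has slipped out below the pads, and the closed fingertips are now pressing on top of it with 9.9 N. Pushing from above is allowed, so I'll check how well they are centred.

```bash
python3 - <<'E'
from h import *
import cv2
for n in ("wrist","side","scene"):
    im=eyes.get_image(n)[:,:,::-1]
    if n=="wrist": cv2.imwrite("pics/wrist9.png",im); continue
    c=eyes.get_calibration(n); u,v=proj(c,[.619,.2555,.228],False).astype(int); print(n,u,v)
    cv2.imwrite(f"pics/{n}9.png",cv2.resize(im[max(v-45,0):v+45,u-65:u+65],None,fx=5,fy=5,interpolation=2))
E
```

```text
side 341 142
scene 411 257
```

View pics/wrist9.png

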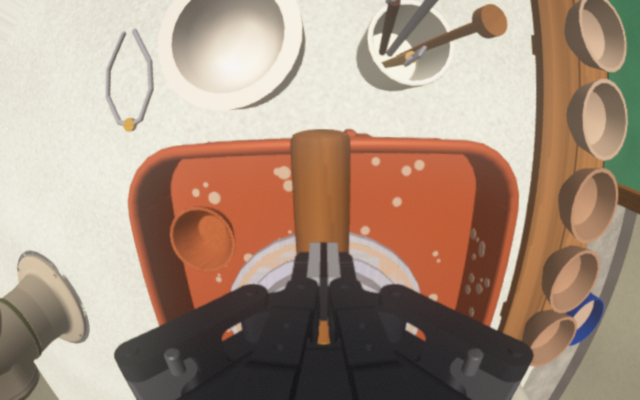

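View pics/side9.png

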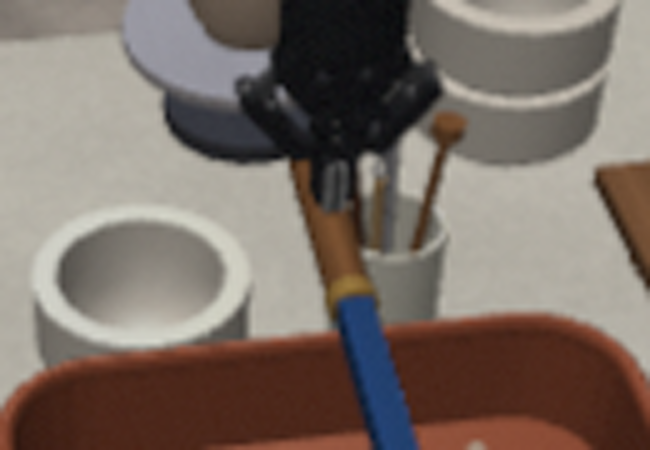

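View pics/scene9.png

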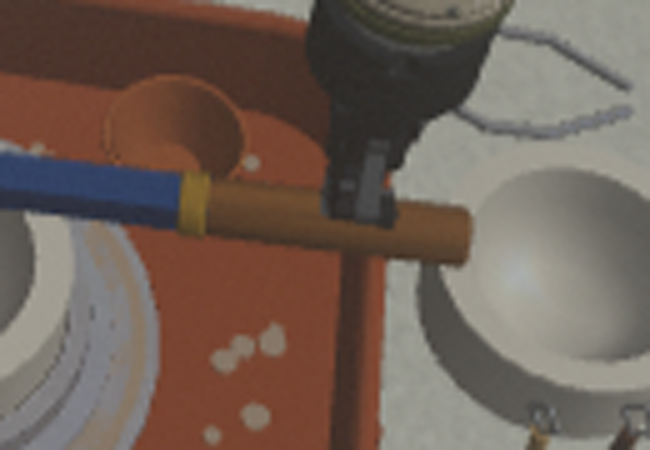

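The shut fingertips sit on top of the handle, centred to within a millimetre or two (finger column 324, handle ~321). Arm angle is about 0.245. I'll continue gently in small steps until the force rises.

```bash
python3 -m crank '{"offset":[[0,0,1],[0,0,2],[0,0,2],[0,0,1],[0,0,0]],"roll":[0,0,0,0,0]}'
```

```text
clock: 18.95
position: [0.6192, 0.2559, 0.24]
tool_rot: [[1.0, -0.031, 0.003], [-0.031, -1.0, 0.002], [0.003, -0.002, -1.0]]
ft_force: [-2.7, 2.2, 9.6]
width: 0.002
```

```bash
python3 -m crank '{"offset":[[0,0,1],[0,0,1],[0,0,1],[0,0,0]],"roll":[0,0,0,0]}'
```

```text
clock: 19.35
position: [0.6193, 0.2561, 0.2371]
tool_rot: [[1.0, -0.031, 0.003], [-0.031, -1.0, 0.002], [0.003, -0.002, -1.0]]
ft_force: [-1.6, 3.1, 10.4]
width: 0.004
```

```bash
python3 -m crank '{"offset":[[0,0,1],[0,0,1],[0,0,0]],"roll":[0,0,0]}'; python3 -m crank '{"offset":[[0,0,1],[0,0,0],[0,0,0]],"roll":[0,0,0]}'
```

```text
clock: 19.65
position: [0.6193, 0.2562, 0.2351]
tool_rot: [[1.0, -0.031, 0.003], [-0.031, -1.0, 0.003], [0.003, -0.003, -1.0]]
ft_force: [-2.5, 3.7, 10.5]
width: -0.0
clock: 19.95
position: [0.6193, 0.2563, 0.2342]
tool_rot: [[1.0, -0.031, 0.003], [-0.031, -1.0, 0.003], [0.003, -0.003, -1.0]]
ft_force: [-1.8, 5.1, 9.4]
width: -0.003
```

```bash
python3 -m crank '{"offset":[[0,0,1],[0,0,0],[0,0,0]],"roll":[0,0,0]}'
```

```text
clock: 20.25
position: [0.6193, 0.2563, 0.2332]
tool_rot: [[1.0, -0.031, 0.003], [-0.031, -1.0, 0.003], [0.003, -0.003, -1.0]]
ft_force: [-2.4, 4.6, 10.0]
width: 0.003
```

```bash
python3 -m crank '{"offset":[[0,0,0.7],[0,0,0],[0,0,0]],"roll":[0,0,0]}'
```

```text
clock: 20.55
position: [0.6193, 0.2564, 0.2325]
tool_rot: [[1.0, -0.031, 0.003], [-0.031, -1.0, 0.003], [0.003, -0.003, -1.0]]
ft_force: [-2.3, 5.6, 9.6]
width: 0.001
```

```bash
python3 -m crank '{"offset":[[0,-0.5,0.5],[0,0,0.3],[0,0,0]],"roll":[0,0,0]}'; python3 -m crank '{"offset":[[0,0,0.7],[0,0,0],[0,0,0]],"roll":[0,0,0]}'
```

```text
clock: 20.85
position: [0.6193, 0.2565, 0.2316]
tool_rot: [[1.0, -0.031, 0.003], [-0.031, -1.0, 0.002], [0.003, -0.002, -1.0]]
ft_force: [-3.2, 3.1, 9.9]
width: -0.007
clock: 21.15
position: [0.6193, 0.2565, 0.231]
tool_rot: [[1.0, -0.031, 0.003], [-0.031, -1.0, 0.002], [0.003, -0.002, -1.0]]
ft_force: [-2.6, 3.7, 9.5]
width: -0.0
```

```bash
python3 -m crank '{"offset":[[0,0,0.6],[0,0,0],[0,0,0]],"roll":[0,0,0]}'
```

```text
clock: 21.45
position: [0.6193, 0.2566, 0.2304]
tool_rot: [[1.0, -0.031, 0.003], [-0.031, -1.0, 0.002], [0.003, -0.002, -1.0]]
ft_force: [-2.7, 2.8, 9.3]
width: -0.0
```

```bash
python3 -m crank '{"offset":[[0,0,0.6],[0,0,0],[0,0,0]],"roll":[0,0,0]}'
```

```text
clock: 21.75
position: [0.6193, 0.2566, 0.2298]
tool_rot: [[1.0, -0.031, 0.003], [-0.031, -1.0, 0.002], [0.003, -0.002, -1.0]]
ft_force: [-2.5, 3.1, 10.0]
width: -0.002
```

```bash
python3 -m crank '{"offset":[[0,0,0.6],[0,0,0],[0,0,0]],"roll":[0,0,0]}'; python3 -m crank '{"offset":[[0,0,0.6],[0,0,0],[0,0,0]],"roll":[0,0,0]}'
```

```text
clock: 22.05
position: [0.6193, 0.2566, 0.2292]
tool_rot: [[1.0, -0.031, 0.003], [-0.031, -1.0, 0.002], [0.003, -0.003, -1.0]]
ft_force: [-1.9, 4.6, 10.5]
width: -0.003
clock: 22.35
position: [0.6193, 0.2567, 0.2286]
tool_rot: [[1.0, -0.031, 0.003], [-0.031, -1.0, 0.002], [0.003, -0.003, -1.0]]
ft_force: [-2.8, 3.5, 10.6]
width: 0.002
```

```bash
python3 - <<'E'
from h import *
import cv2
from scipy.optimize import least_squares
for n in ("wrist","side","scene"):
    im=eyes.get_image(n)[:,:,::-1]
    if n=="wrist": cv2.imwrite("pics/wrist10.png",im)
    else:
      c=eyes.get_calibration(n); u,v=proj(c,[.619,.2555,.228],False).astype(int)
      cv2.imwrite(f"pics/{n}10.png",cv2.resize(im[v-45:v+45,u-65:u+65],None,fx=5,fy=5,interpolation=2))
      for t in ("handle","template_tip"):
        print(n,t,[(np.round(d["xy"],1),d["confidence"]) for d in eyes.spot_point(n,t)],[np.round(proj(c,model([.6148,.0449,-.035,.045],a)[t]),1) for a in (.24,.26,.27)])
E
```

```text
side handle [(array([343.2, 147.2]), 0.79), (array([297.6, 212.7]), 0.45)] [array([342.2, 145.5]), array([342. , 147.8]), array([341.9, 149. ])]
side template_tip [(array([350.9, 220.8]), 0.96), (array([305.5, 166.9]), 0.35)] [array([352.3, 219.4]), array([352.3, 221.1]), array([352.3, 222. ])]
scene handle [(array([410.5, 259.7]), 0.95)] [array([410.6, 261.6]), array([410.1, 263.6]), array([409.8, 264.5])]
scene template_tip [(array([331.5, 269.9]), 0.67)] [array([330. , 270.6]), array([329.3, 271.4]), array([328.9, 271.8])]
```

View pics/side10.png

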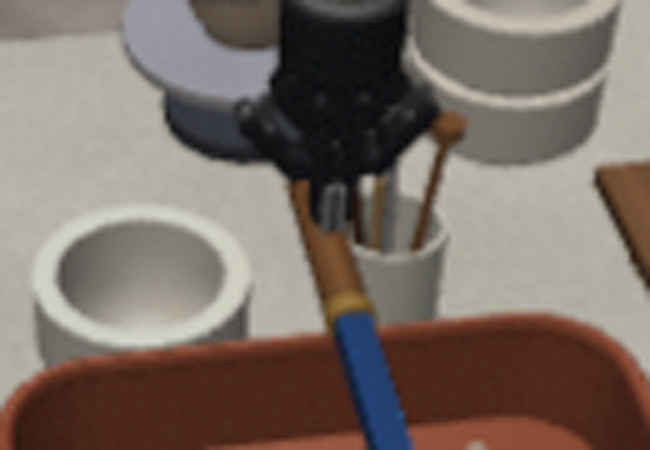

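View pics/wrist10.png

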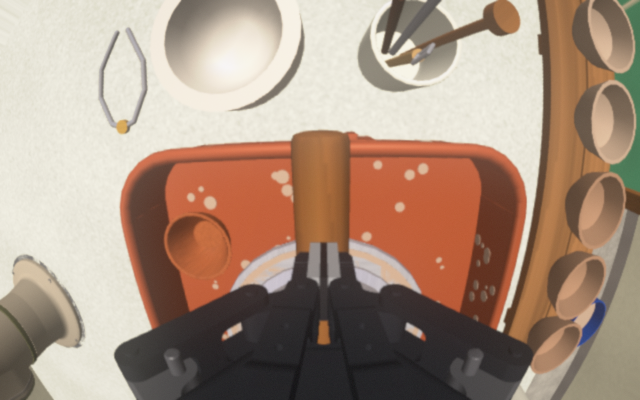

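Estimated angle is ~0.25–0.26 and contact is stable. Continue slowly.

```bash
python3 -m crank '{"offset":[[0,-0.2,0.6],[0,0,0.6],[0,0,0],[0,0,0]],"roll":[0,0,0,0]}'
```

```text
clock: 23.1
position: [0.6193, 0.2568, 0.2274]
tool_rot: [[1.0, -0.031, 0.003], [-0.031, -1.0, 0.002], [0.003, -0.002, -1.0]]
ft_force: [-2.8, 3.3, 11.0]
width: -0.002
```

```bash
python3 -m crank '{"offset":[[0,0,0.6],[0,0,0.6],[0,0,0],[0,0,0]],"roll":[0,0,0,0]}'
```

```text
clock: 23.5
position: [0.6193, 0.2569, 0.2262]
tool_rot: [[1.0, -0.031, 0.003], [-0.031, -1.0, 0.002], [0.003, -0.002, -1.0]]
ft_force: [-3.2, 3.5, 10.4]
width: -0.003
```

```bash
python3 -m crank '{"offset":[[0,0,0.6],[0,0,0],[0,0,0]],"roll":[0,0,0]}'
```

```text
clock: 23.8
position: [0.6193, 0.2569, 0.2256]
tool_rot: [[1.0, -0.031, 0.003], [-0.031, -1.0, 0.002], [0.003, -0.003, -1.0]]
ft_force: [-2.6, 3.4, 10.5]
width: 0.005
```

```bash
python3 -m crank '{"offset":[[0,0,0.6],[0,0,0],[0,0,0]],"roll":[0,0,0]}'
```

```text
clock: 24.1
position: [0.6193, 0.2569, 0.225]
tool_rot: [[1.0, -0.031, 0.003], [-0.031, -1.0, 0.003], [0.003, -0.003, -1.0]]
ft_force: [-2.0, 4.0, 10.2]
width: 0.004
```

```bash
python3 -m crank '{"offset":[[0,0,0.6],[0,0,0],[0,0,0]],"roll":[0,0,0]}'
```

```text
clock: 24.4
position: [0.6193, 0.2569, 0.2244]
tool_rot: [[1.0, -0.031, 0.003], [-0.031, -1.0, 0.003], [0.003, -0.003, -1.0]]
ft_force: [-3.0, 5.2, 10.9]
width: -0.0
```

```bash
python3 -m crank '{"offset":[[0,-0.3,0.6],[0,0,0.6],[0,0,0]],"roll":[0,0,0]}'
```

```text
clock: 24.7
position: [0.6193, 0.2571, 0.2231]
tool_rot: [[1.0, -0.031, 0.003], [-0.031, -1.0, 0.002], [0.003, -0.002, -1.0]]
ft_force: [-2.5, 3.5, 10.9]
width: -0.001
```

```bash
python3 -m crank '{"offset":[[0,0,0.6],[0,0,0],[0,0,0]],"roll":[0,0,0]}'
```

```text
clock: 25.0
position: [0.6193, 0.2571, 0.2226]
tool_rot: [[1.0, -0.031, 0.003], [-0.031, -1.0, 0.002], [0.003, -0.002, -1.0]]
ft_force: [-3.7, 3.7, 10.9]
width: 0.003
```

```bash
python3 -m crank '{"offset":[[0,0,0.6],[0,0,0],[0,0,0]],"roll":[0,0,0]}'
```

```text
clock: 25.3
position: [0.6193, 0.2571, 0.222]
tool_rot: [[1.0, -0.031, 0.003], [-0.031, -1.0, 0.002], [0.003, -0.002, -1.0]]
ft_force: [-3.0, 3.4, 11.9]
width: 0.004
```

```bash
python3 -m crank '{"offset":[[0,0,0.6],[0,0,0],[0,0,0]],"roll":[0,0,0]}'
```

```text
clock: 25.6
position: [0.6193, 0.2571, 0.2214]
tool_rot: [[1.0, -0.031, 0.003], [-0.031, -1.0, 0.002], [0.003, -0.002, -1.0]]
ft_force: [-3.2, 2.9, 10.4]
width: -0.0
```

```bash
python3 - <<'E'
from h import *
import cv2
for n in ("side","scene"):
    im=eyes.get_image(n)[:,:,::-1]
    c=eyes.get_calibration(n); u,v=proj(c,[.614,.13,.21],False).astype(int)
    cv2.imwrite(f"pics/{n}11.png",cv2.resize(im[max(v-80,0):v+80,u-105:u+105],None,fx=3.7,fy=3.7,interpolation=2))
    for t in ("handle","template_tip"):
        print(n,t,[(np.round(d["xy"],1),d["confidence"]) for d in eyes.spot_point(n,t)],[np.round(proj(c,model([.6148,.0449,-.035,.045],a)[t]),1) for a in (.24,.26,.27)])
E
```

```text
side handle [(array([343.1, 147.9]), 0.92)] [array([342.2, 145.5]), array([342. , 147.8]), array([341.9, 149. ])]
side template_tip [(array([352.7, 220.4]), 0.85)] [array([352.3, 219.4]), array([352.3, 221.1]), array([352.3, 222. ])]
scene handle [(array([410.2, 261.7]), 0.92)] [array([410.6, 261.6]), array([410.1, 263.6]), array([409.8, 264.5])]
scene template_tip [(array([327.8, 270.6]), 0.96)] [array([330. , 270.6]), array([329.3, 271.4]), array([328.9, 271.8])]
```

View pics/side11.png

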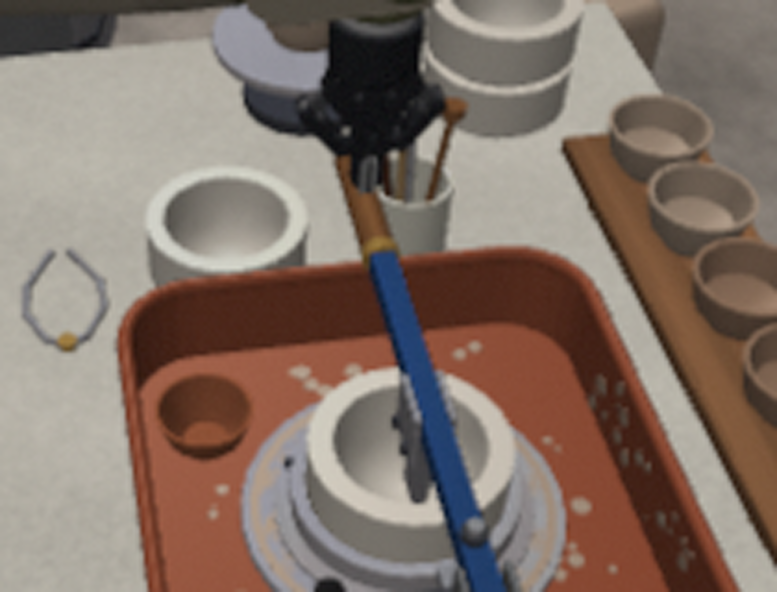

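View pics/scene11.png

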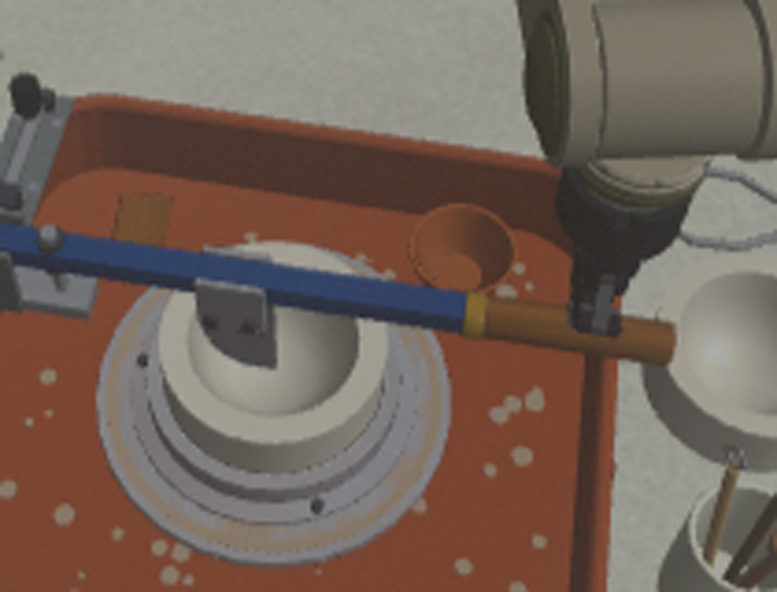

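The fingers are still on top of the handle, and the arm is nearly level (~0.255). Continue.

```bash
python3 -m crank '{"offset":[[0,0,0.6],[0,0,0.6],[0,0,0],[0,0,0]],"roll":[0,0,0,0]}'
```

```text
clock: 26.3
position: [0.6194, 0.2571, 0.2202]
tool_rot: [[1.0, -0.031, 0.003], [-0.031, -1.0, 0.002], [0.003, -0.002, -1.0]]
ft_force: [-2.4, 3.0, 10.7]
width: -0.003
```

```bash
python3 -m crank '{"offset":[[0,-0.2,0.6],[0,0,0.6],[0,0,0],[0,0,0]],"roll":[0,0,0,0]}'
```

```text
clock: 26.7
position: [0.6194, 0.2572, 0.2191]
tool_rot: [[1.0, -0.031, 0.003], [-0.031, -1.0, 0.002], [0.003, -0.002, -1.0]]
ft_force: [-3.1, 3.5, 11.0]
width: -0.001
```

```bash
python3 -m crank '{"offset":[[0,0,0.6],[0,0,0.6],[0,0,0],[0,0,0]],"roll":[0,0,0,0]}'
```

```text
clock: 27.1
position: [0.6194, 0.2573, 0.2179]
tool_rot: [[1.0, -0.031, 0.003], [-0.031, -1.0, 0.002], [0.003, -0.002, -1.0]]
ft_force: [-2.5, 3.6, 11.7]
width: 0.006
```

```bash
python3 -m crank '{"offset":[[0,0,0.6],[0,0,0.6],[0,0,0],[0,0,0]],"roll":[0,0,0,0]}'
```

```text
clock: 27.5
position: [0.6193, 0.2573, 0.2166]
tool_rot: [[1.0, -0.031, 0.003], [-0.031, -1.0, 0.002], [0.003, -0.002, -1.0]]
ft_force: [-2.6, 2.9, 10.8]
width: 0.005
```

```bash
cat > look.py <<'E'
from h import *
import cv2,sys
k=sys.argv[1]
for n in ("side","scene"):
    im=eyes.get_image(n)[:,:,::-1].copy(); cv2.imwrite(f"pics/{n}full{k}.png",im)
    c=eyes.get_calibration(n)
    hsv=cv2.cvtColor(im,cv2.COLOR_BGR2HSV)
    # yellow ferrule centroid near expected
    m=cv2.inRange(hsv,(18,120,90),(32,255,255)); u,v=proj(c,model([.6148,.0449,-.035,0],.26)["handle"]*.87+model([.6148,.0449,-.035,0],.26)["pivot"]*.13)
    ys,xs=np.nonzero(m); s=(abs(xs-u)<15)&(abs(ys-v)<15)
    print(n,"ferrule",xs[s].mean(),ys[s].mean(),s.sum(),(u,v))
    for t in ("handle","template_tip"):
        print(n,t,[(np.round(d["xy"],1),round(d["confidence"],2)) for d in eyes.spot_point(n,t)],[np.round(proj(c,model([.6148,.0449,-.035,.045],a)[t]),1).tolist() for a in (.24,.26,.27)])
    P=lambda a,s:(lambda mm:mm["pivot"]+(mm["handle"]-mm["pivot"])*s/.49)(model([.6148,.0449,-.035,0],a))
    for a,col in((.25,(0,255,0)),(.27,(255,255,0))):
        cv2.line(im,*[tuple(int(round(x*8)) for x in proj(c,P(a,s))) for s in(.1,.555)],col,1,cv2.LINE_AA,3)
    u,v=proj(c,P(.26,.45)).astype(int)
    cv2.imwrite(f"pics/{n}{k}.png",cv2.resize(im[v-60:v+60,u-80:u+80],None,fx=5,fy=5,interpolation=cv2.INTER_CUBIC))
E
python3 look.py 12
```

```text
side ferrule 344.5357142857143 160.0 28 (np.float64(345.8420267693554), np.float64(160.97716821267352))
side handle [(array([343.3, 146. ]), 0.91)] [[342.2, 145.5], [342.0, 147.8], [341.9, 149.0]]
side template_tip [(array([353.2, 220.7]), 0.8)] [[352.3, 219.4], [352.3, 221.1], [352.3, 222.0]]
scene ferrule 384.0188679245283 256.66037735849056 53 (np.float64(384.89756398476914), np.float64(259.15752735734856))
scene handle [(array([411.7, 264.9]), 0.72)] [[410.6, 261.6], [410.1, 263.6], [409.8, 264.5]]
scene template_tip [(array([331.5, 267.5]), 0.92)] [[330.0, 270.6], [329.3, 271.4], [328.9, 271.8]]
```

View pics/side12.png

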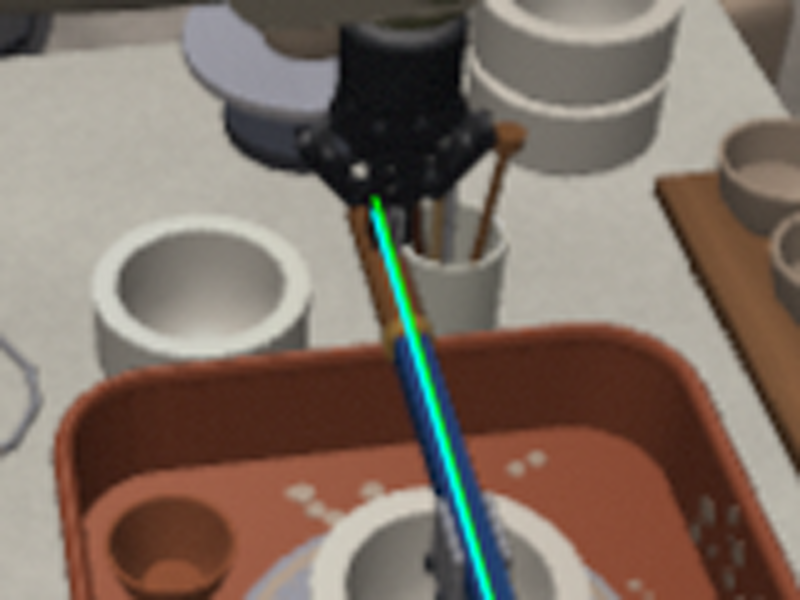

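View pics/scene12.png

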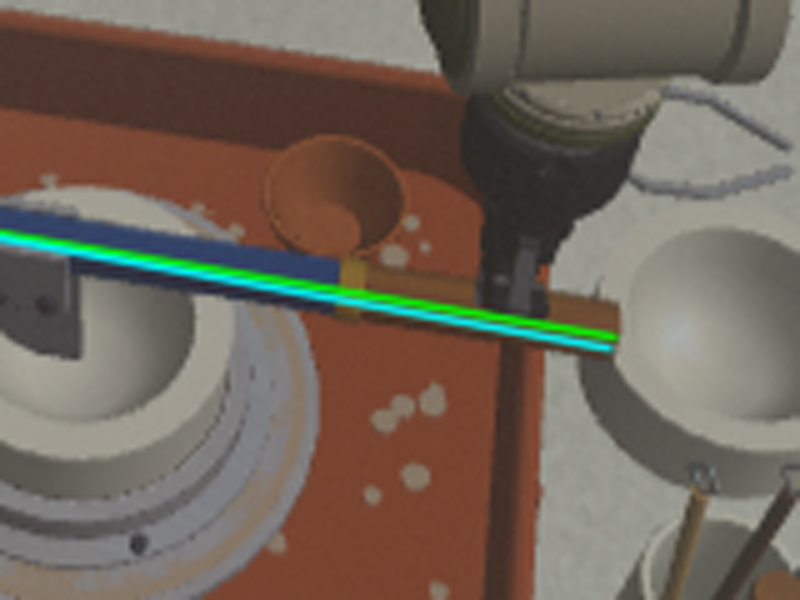

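```bash
cat > ang.py <<'E'
from h import *
import cv2,sys
q=[.6148,.0449,-.035,0]
def P(a,s):
    mm=model(q,a); return mm["pivot"]+(mm["handle"]-mm["pivot"])*s/.49
def fer(n,im,a0):
    c=eyes.get_calibration(n); hsv=cv2.cvtColor(im,cv2.COLOR_BGR2HSV)
    m=cv2.inRange(hsv,(19,130,80),(32,255,255)); u,v=proj(c,P(a0,.425))
    ys,xs=np.nonzero(m); s=(abs(xs-u)<12)&(abs(ys-v)<9)
    w=np.array([xs[s].mean(),ys[s].mean()]); return w, s.sum()
for n in("side","scene"):
    c=eyes.get_calibration(n)
    for k,a0 in ((n+"0",0),(n+"full12",.26)):
        w,k2=fer(n,cv2.imread(f"pics/{k}.png"),a0); print(n,k,np.round(w,2),k2,np.round(proj(c,P(a0,.425)),2))
E
python3 ang.py
```

```text
side side0 [nan nan] 0 [349.55 136.5 ]
side sidefull12 [344.14 160.36] 14 [345.92 161.26]
scene scene0 [381.22 231.59] 51 [382.9  234.42]
scene scenefull12 [383.94 256.7 ] 50 [384.39 259.07]ang.py:10: RuntimeWarning: Mean of empty slice.
  w=np.array([xs[s].mean(),ys[s].mean()]); return w, s.sum()
  ret = ret.dtype.type(ret / rcount)
```

```bash
python3 -m crank '{"offset":[[0,0,0.6],[0,0,0.6],[0,0,0],[0,0,0]],"roll":[0,0,0,0]}'
```

```text
clock: 28.2
position: [0.6193, 0.2574, 0.2155]
tool_rot: [[1.0, -0.031, 0.003], [-0.031, -1.0, 0.002], [0.003, -0.002, -1.0]]
ft_force: [-2.6, 4.6, 10.0]
width: 0.001
```

The ferrule tracking gives an angle of ~0.265, so the stop should be 1–3 mm away.

```bash
python3 -m crank '{"offset":[[0,-0.2,0.5],[0,0,0.5],[0,0,0],[0,0,0]],"roll":[0,0,0,0]}'
```

```text
clock: 28.6
position: [0.6194, 0.2574, 0.2145]
tool_rot: [[1.0, -0.031, 0.003], [-0.031, -1.0, 0.002], [0.003, -0.002, -1.0]]
ft_force: [-2.5, 3.4, 10.7]
width: 0.002
```

```bash
python3 -m crank '{"offset":[[0,0,0.5],[0,0,0.5],[0,0,0],[0,0,0]],"roll":[0,0,0,0]}'
```

```text
clock: 29.0
position: [0.6194, 0.2575, 0.2135]
tool_rot: [[1.0, -0.031, 0.003], [-0.031, -1.0, 0.002], [0.003, -0.002, -1.0]]
ft_force: [-2.9, 3.9, 10.6]
width: -0.001
```

```bash
python3 -m crank '{"offset":[[0,0,0.5],[0,0,0.5],[0,0,0],[0,0,0]],"roll":[0,0,0,0]}'
```

```text
clock: 29.4
position: [0.6194, 0.2575, 0.2125]
tool_rot: [[1.0, -0.031, 0.003], [-0.031, -1.0, 0.002], [0.003, -0.002, -1.0]]
ft_force: [-2.7, 4.2, 10.7]
width: -0.0
```

```bash
python3 -m crank '{"offset":[[0,0,0.5],[0,0,0.5],[0,0,0],[0,0,0]],"roll":[0,0,0,0]}'
```

```text
clock: 29.8
position: [0.6194, 0.2575, 0.2114]
tool_rot: [[1.0, -0.031, 0.003], [-0.031, -1.0, 0.002], [0.003, -0.002, -1.0]]
ft_force: [-3.0, 3.5, 11.0]
width: -0.005
```

```bash
python3 look.py 13 | grep -v template; sed -i 's/,(n+"full12",.26)/,(n+"full12",.26),(n+"full13",.26)/' ang.py; python3 ang.py 2>/dev/null
python3 - <<'E'
from h import *
import cv2
cv2.imwrite("pics/wrist13.png",eyes.get_image("wrist")[:,:,::-1])
E
```

```text
side ferrule 344.3076923076923 161.15384615384616 26 (np.float64(345.8420267693554), np.float64(160.97716821267352))
side handle [(array([344.5, 148.8]), 0.78)] [[342.2, 145.5], [342.0, 147.8], [341.9, 149.0]]
scene ferrule 383.69642857142856 257.7142857142857 56 (np.float64(384.89756398476914), np.float64(259.15752735734856))
scene handle [(array([411.2, 263.7]), 0.77)] [[410.6, 261.6], [410.1, 263.6], [409.8, 264.5]]
side side0 [nan nan] 0 [349.55 136.5 ]
side sidefull12 [344.14 160.36] 14 [345.92 161.26]
side sidefull13 [344.07 161.57] 14 [345.92 161.26]
scene scene0 [381.22 231.59] 51 [382.9  234.42]
scene scenefull12 [383.94 256.7 ] 50 [384.39 259.07]
scene scenefull13 [383.7  257.94] 53 [384.39 259.07]
```

View pics/scene13.png

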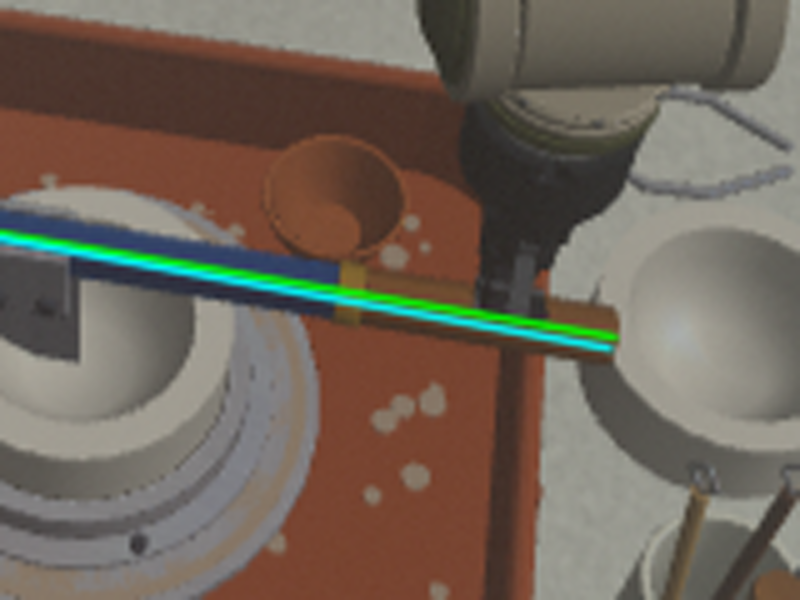

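View pics/wrist13.png

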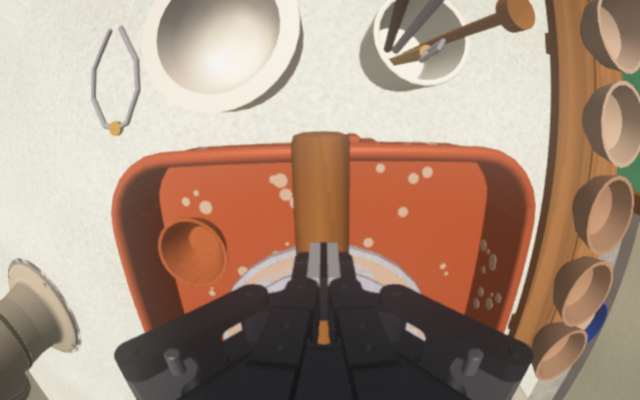

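View pics/side13.png

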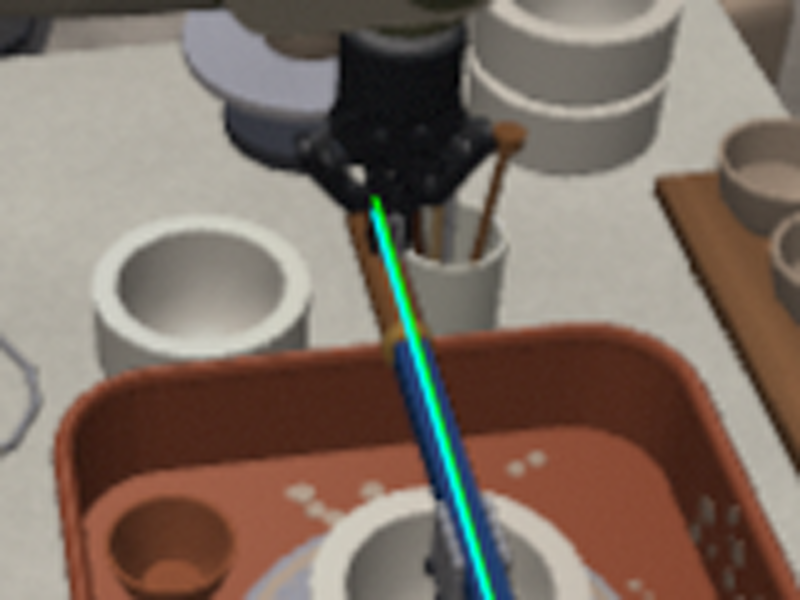

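```bash
python3 - <<'E'
from h import *
import cv2
for n in("side","scene"):
    c=eyes.get_calibration(n); im=cv2.imread(f"pics/{n}full13.png")
    u0,v0=proj(c,[.6194,.2575,.21]).astype(int)
    r=im[v0-25:v0+25,u0-33:u0+33]; r=cv2.resize(r,None,fx=11,fy=11,interpolation=cv2.INTER_CUBIC)
    for z,col in((.194,(0,0,255)),(.2114,(0,255,0)),(.225,(255,255,0))):
        u,v=proj(c,[.6194,.2575,z]); print(n,z,u,v)
        cv2.circle(r,(int((u-u0+33+.5)*11),int((v-v0+25+.5)*11)),4,col,-1)
    r=cv2.convertScaleAbs(r,alpha=1.6,beta=20)
    cv2.imwrite(f"pics/{n}13z.png",r)
E
```

```text
side 0.194 340.8120790130286 149.9542659401833
side 0.2114 341.12768349373385 145.80366027053105
side 0.225 341.37898958104535 142.49866134122976
scene 0.194 410.5460683169925 264.89094965825547
scene 0.2114 411.6626784005382 261.5004293707536
scene 0.225 412.55735945948345 258.78378340283865
```

View pics/side13z.png

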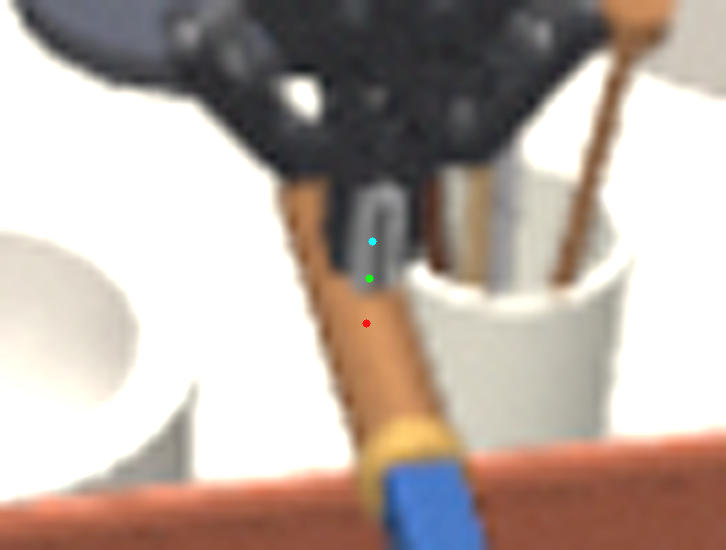

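View pics/scene13z.png

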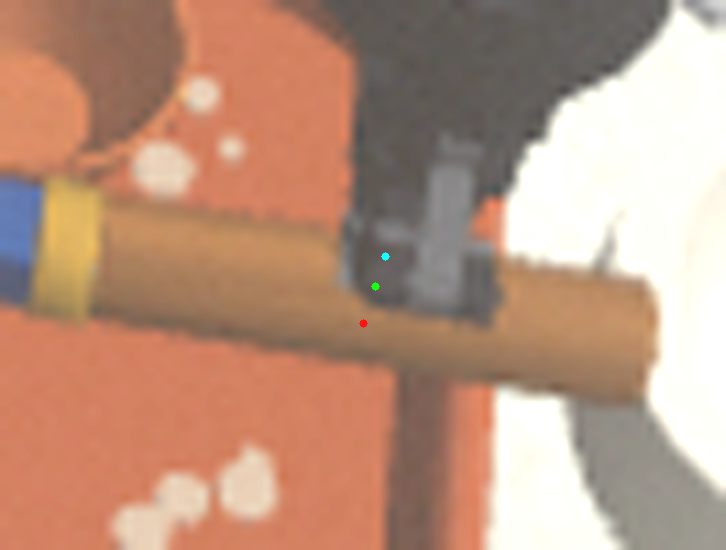

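The fingertips rest on top of the handle near its middle, at about the TCP's level in the picture. That's a little off the nominal geometry, but stable. The force is not yet rising, so continue.

```bash
python3 -m crank '{"offset":[[0,0,0.5],[0,0,0.5],[0,0,0],[0,0,0]],"roll":[0,0,0,0]}'
```

```text
clock: 30.55
position: [0.6194, 0.2575, 0.2105]
tool_rot: [[1.0, -0.031, 0.003], [-0.031, -1.0, 0.002], [0.003, -0.002, -1.0]]
ft_force: [-2.9, 4.1, 11.2]
width: 0.002
```

```bash
python3 -m crank '{"offset":[[0,0,0.5],[0,0,0.5],[0,0,0],[0,0,0]],"roll":[0,0,0,0]}'
```

```text
clock: 30.95
position: [0.6194, 0.2576, 0.2097]
tool_rot: [[1.0, -0.031, 0.003], [-0.031, -1.0, 0.002], [0.003, -0.002, -1.0]]
ft_force: [-3.3, 3.6, 12.0]
width: 0.003
```

```bash
python3 -m crank '{"offset":[[0,0,0.5],[0,0,0.5],[0,0,0],[0,0,0]],"roll":[0,0,0,0]}'
```

```text
clock: 31.35
position: [0.6194, 0.2576, 0.2089]
tool_rot: [[1.0, -0.031, 0.004], [-0.031, -1.0, 0.002], [0.003, -0.003, -1.0]]
ft_force: [-3.4, 3.5, 12.5]
width: 0.005
```

```bash
python3 -m crank '{"offset":[[0,0,0.5],[0,0,0.5],[0,0,0],[0,0,0]],"roll":[0,0,0,0]}'
```

```text
clock: 31.75
position: [0.6194, 0.2576, 0.2082]
tool_rot: [[1.0, -0.031, 0.004], [-0.031, -1.0, 0.003], [0.004, -0.003, -1.0]]
ft_force: [-4.3, 3.6, 14.2]
width: 0.002
```

The force is now rising (11→14.2 N) and the tool is lagging, so the stop may have been met. I'll push a little more and check whether the arm itself has stopped moving.

```bash
python3 look.py 14 | grep ferr; python3 -m crank '{"offset":[[0,0,0.5],[0,0,0.5],[0,0,0],[0,0,0]],"roll":[0,0,0,0]}'; python3 -m crank '{"offset":[[0,0,0.5],[0,0,0.5],[0,0,0],[0,0,0]],"roll":[0,0,0,0]}'; python3 look.py 15 | grep ferr
sed -i 's/,(n+"full13",.26)/,(n+"full13",.26),(n+"full14",.27),(n+"full15",.27)/' ang.py; python3 ang.py 2>/dev/null
python3 - <<'E'
import cv2,numpy as np
# sub-pixel shift of arm patch between successive pictures
f=lambda k:cv2.imread(f"pics/scenefull{k}.png",0).astype(np.float32)
for a,b in((12,13),(13,14),(14,15)):
    for r in((slice(240,275),slice(365,400)),(slice(245,285),slice(300,340)),(slice(255,278),slice(418,445))):
        w=cv2.createHanningWindow((r[1].stop-r[1].start,r[0].stop-r[0].start),cv2.CV_32F)
        print(a,b,np.round(cv2.phaseCorrelate(f(a)[r].copy(),f(b)[r].copy(),w)[0],2))
E
```

```text
side ferrule 344.08 161.76 25 (np.float64(345.8420267693554), np.float64(160.97716821267352))
scene ferrule 383.6666666666667 258.3333333333333 57 (np.float64(384.89756398476914), np.float64(259.15752735734856))
clock: 32.45
position: [0.6194, 0.2576, 0.2076]
tool_rot: [[1.0, -0.031, 0.004], [-0.031, -1.0, 0.003], [0.004, -0.003, -1.0]]
ft_force: [-4.7, 4.1, 16.2]
width: -0.002
clock: 32.85
position: [0.6194, 0.2576, 0.2069]
tool_rot: [[1.0, -0.031, 0.005], [-0.031, -1.0, 0.003], [0.004, -0.003, -1.0]]
ft_force: [-5.1, 3.2, 17.2]
width: 0.002
side ferrule 344.16 161.96 25 (np.float64(345.8420267693554), np.float64(160.97716821267352))
scene ferrule 383.64285714285717 258.42857142857144 56 (np.float64(384.89756398476914), np.float64(259.15752735734856))
side side0 [nan nan] 0 [349.55 136.5 ]
side sidefull12 [344.14 160.36] 14 [345.92 161.26]
side sidefull13 [344.07 161.57] 14 [345.92 161.26]
side sidefull14 [343.67 162.08] 12 [345.83 162.27]
side sidefull15 [344.18 162.24] 17 [345.83 162.27]
scene scene0 [381.22 231.59] 51 [382.9  234.42]
scene scenefull12 [383.94 256.7 ] 50 [384.39 259.07]
scene scenefull13 [383.7  257.94] 53 [384.39 259.07]
scene scenefull14 [383.78 258.25] 55 [384.22 259.9 ]
scene scenefull15 [383.54 258.5 ] 56 [384.22 259.9 ]
12 13 [0.06 0.55]
12 13 [-0.38  0.37]
12 13 [0.34 0.87]
13 14 [0.02 0.12]
13 14 [-0.11  0.29]
13 14 [0.21 0.37]
14 15 [0.01 0.18]
14 15 [-0.08  0.01]
14 15 [0.46 0.36]
```

View pics/side15.png

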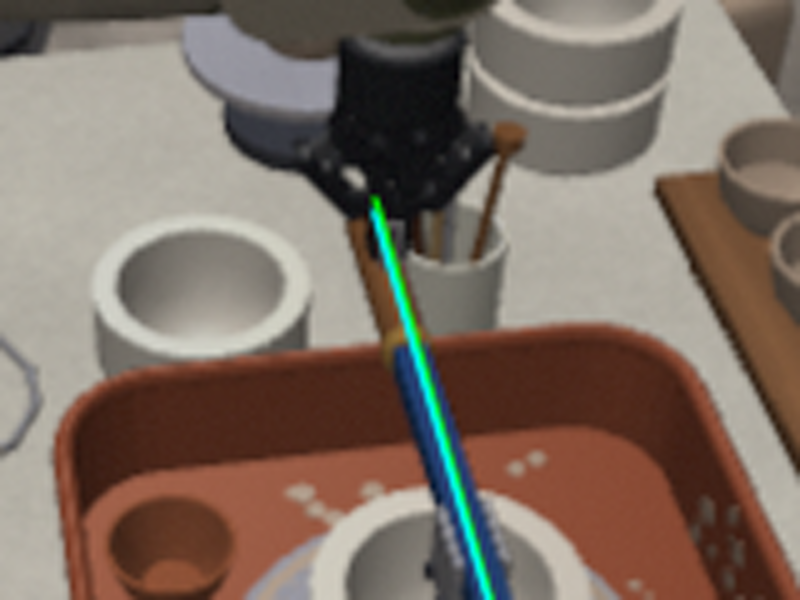

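View pics/scene15.png

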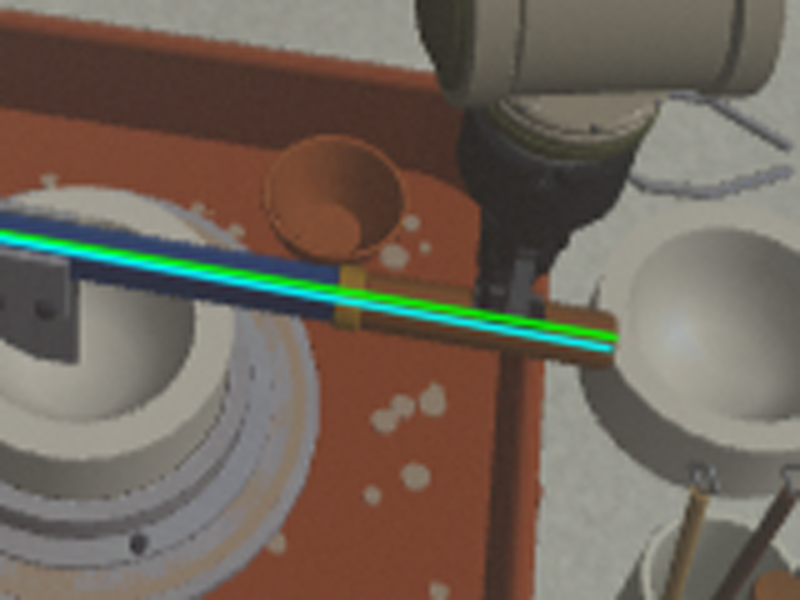

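The force climbed steadily to 17 N after being flat at ~10.8 N, and the arm's image motion has nearly ceased. So the screw is on the stop with about 6 N of holding margin. I'll check that it's stable, then check the bolt and the bystanders.

```bash
python3 -m crank '{"offset":[[0,0,0],[0,0,0],[0,0,0],[0,0,0],[0,0,0],[0,0,0],[0,0,0],[0,0,0],[0,0,0],[0,0,0]],"roll":[0,0,0,0,0,0,0,0,0,0]}'; python3 look.py 16 | grep ferr; python3 -c "
from h import *
for n in('scene','side'):
    eyes.get_image(n); print([(np.round(d['xy'],1),round(d['confidence'],2)) for d in eyes.spot_point(n,'knob')], proj(eyes.get_calibration(n),[.497,-.1625,.23]))"
```

```text
clock: 34.15
position: [0.6194, 0.2576, 0.2069]
tool_rot: [[0.999, -0.031, 0.005], [-0.031, -1.0, 0.003], [0.004, -0.003, -1.0]]
ft_force: [-5.0, 2.3, 18.1]
width: 0.003
side ferrule 344.16 161.96 25 (np.float64(345.8420267693554), np.float64(160.97716821267352))
scene ferrule 383.64285714285717 258.42857142857144 56 (np.float64(384.89756398476914), np.float64(259.15752735734856))
[(array([262.7, 195.1]), 0.53)] [262.50388905 197.40069332]
[(array([330.5, 251.4]), 0.75)] [330.67281144 254.62727575]
```

View pics/scenefull16.png

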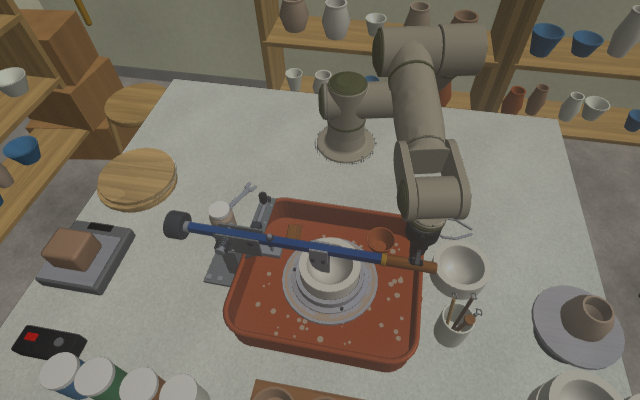

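View pics/sidefull16.png

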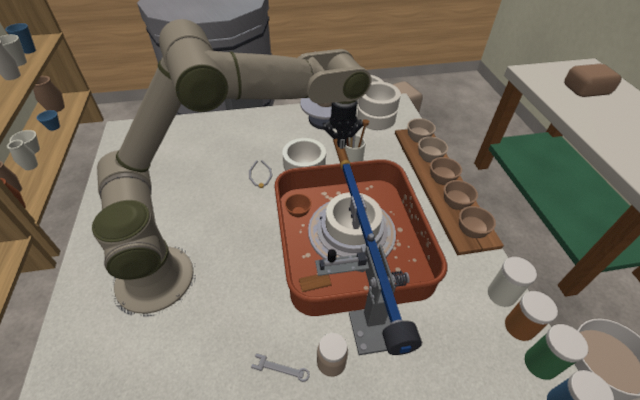

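The pose has been stable for a second at 18 N. The bolt is still drawn, and nothing else has moved in either view. Handing in.

```bash
python3 -c "
from cell import bot
print(bot.finish_job()); s=bot.read_state(); print(s['clock'],s['position'],s['ft_force'])"
```

```text
the job is handed in; nothing more can be done
None
the job is handed in; nothing more can be done
```

The bolt is drawn to its end stop and the profile arm is held down on its stop. I handed the job in at about 34.5 s on the robot's clock.

- **Bolt:** I gripped the knob and pulled it about 44 mm towards the front. The force then rose to 11.5 N with no more movement. In the last pictures the knob was still at its drawn position, to about 3 pixels.
- **Profile arm:** I brought it down by the handle over several slow moves, with the vertical force between about 7 and 12 N. The force was flat near 11 N, then climbed to 17–18 N while the arm's motion in the pictures almost stopped. I take that as the stop screw resting on the stop, with about 6–7 N holding it there. Pose and force were steady over the final second.
- **Bystanders:** In the last scene and side pictures the moulds, pots and tools look where they were.

Some things did not go as planned or did not agree:

- **Grip:** The grip on the handle slipped off partway down. From there the closed fingertips pushed the handle down from above, so the arm is held by pushing, not gripped. There is a sideways force of about 5 N.
- **Fingertip height:** Against the given gripper dimensions, the fingertips should have been about 15 mm below the height where they met the handle. I could not explain this.
- **Arm angle:** The pictures gave roughly 0.27–0.28 rad, too coarse to confirm 0.27. That the screw is on the stop rests mainly on the rise in force, and that rise was gentler per millimetre than the arm's stated stiffness suggests.

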